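Prop open the compressor hood

ROBOT

A 6-joint arm with a two-finger parallel gripper is mounted at the origin on the work surface. World frame = base frame: x ahead of the robot, y to its left, z up, the work surface at z = 0. Lengths are in m, angles in rad, forces in N, time in s.
With the tool pointing down it reaches from about 0.425 to 0.95 m from the base axis. Payload 3.5 kg.
Tool frame: the origin (TCP) lies between the finger pads, 19 mm behind the fingertips; this is the grasp point; z points along the fingers, y is the line along which they close (so a half turn about z gives the same grasp; the last joint's range is limited). The gripper opens to 85 mm and grips with 20 to 120 N. Pads are 22 mm wide; open, the fingers measure 114 mm over their backs; the gripper's body (76 mm by 85 mm) begins 54 mm behind the grasp point. The pads swing forward as they close: fully open they stand 13 mm farther back than shut.
Start: joints at [-1.376, 0.286, 1.577, -0, 1.279, -0.15], TCP at [0.228, -0.635, 0.25] pointing down, gripper open.
Joint ranges: [-2.77, 2.77], [-0.9, 2.22], [0.21, 2.48], [-1.53, 4.67], [0.24, 2.81], [-2.84, 2.84]. Speed limits (rad/s): [2.79, 2.79, 3.14, 3.14, 3.14, 3.14].

INTERFACE

Orientations are given as a unit quaternion [x, y, z, w].
In Python, from plant import ctrl, viewer gives the robot as it stands (ctrl), with the cameras (viewer).
- The arm moves only by the tool move_tool, called after "Call:" by a JSON object that holds its "method" and its "body", one argument or row to a line. Schema: {"type":"object","properties":{"motion":{"type":"array","items":{"type":"array","items":{"type":"array","items":{"type":"number"},"minItems":7,"maxItems":7},"minItems":1,"maxItems":10},"minItems":1,"maxItems":1},"squeeze":{"type":"number"},"only":{"type":"string"},"quiet":{"type":"boolean"},"lines":{"type":"string"}},"required":["motion"],"additionalProperties":false}. motion is a list that holds a single list of rows (three levels of brackets), with 1 to 10 rows, each of 7 numbers: dx, dy, dz in parts of the range, where 1.0 means 75 cm, then a rotation vector rx, ry, rz in normalised numbers (1 is pi rad), then the opening from 0.0 (shut) to 1.0 (fully open); each row is the pose to reach, as a shift and turn from the pose commanded when the call began, along the tool's axes at that moment; what a row does not reach only later rows make up. A row lasts 1/8 s, in which the tool goes at most 0.0625 m and 0.188 rad, less where a joint would pass 70% of its speed; a pose out of reach is approached as far as the arm can. The fingers move at their own pace and stop on an object; squeeze is the grip in N (left out, the last holds). Time passes only in rows, so rows that do not move let the fingers close. The tool returns the time, the measured TCP pose, the force, the opening and the grip force at its end. only (a regular expression) keeps the lines of the reply that match it, lines (a string "A,B") keeps lines A to B, and quiet returns only ok. A shift or turn number past 1, either way, is cut back to 1. Input that does not fit is refused with a message, and nothing moves.
- ctrl.get_state(): the state, without advancing time (a new reading comes with each control period).
- viewer.read_camera(name): name is "side" or "top" or "wrist"; returns a dict with "pixels" (400x640x3 uint8, red, green, blue), "camera_matrix" (3x3 intrinsics, pixels), "xyz" and "orientation" of the camera in the world. Camera axes: x right, y down, z forward; pixel columns grow to the right and rows downward; lengths in m; the calibration is good to about 2 mm. A picture is of the moment at which its call begins. There is no depth.
- ctrl.sign_off(): hands the job in; it is judged then, once.
The state is a dict: "time": time; "qpos": joint angles; "dq": joint speeds; "joint_efforts": joint torques, N m; "eef_pos": TCP position; "tcp_rot": TCP orientation; "contact_force": force on the tool from outside, world axes, zero at the start; "wrist_torque": the same for the moment, N m; "opening": opening from 0.0 (shut) to 1.0 (fully open); "finger_force": force on a finger pad.
Only numpy, scipy, OpenCV 4.12 (cv2) and the standard library are available. Lean on these libraries where they do the work, as an engineer would, in place of code of your own. Each camera call takes 0.05 s, during which the arm holds its last target. There are 200 camera calls.

TASK

The raised green hood of the bench compressor is only held by its stiff hinge: make it safe. Swing the prop rod by its red handle fully upright to its stop, so that its tip stands under the yellow socket bracket on the hood's front edge, then press that bracket down until the hood rests on the rod, and let go. Do not let the hood drop, and leave the blue drain lever and the things lying on the bench as they are.

Things in the scene. Friction and masses are not known exactly. Their poses are not given: they have to be found in the camera images.
- prop_rod (a joint): Swing of the prop rod, rad: 0 = level along the case front, 1.57 = upright at its stop. Steel rod 10 mm thick with an 18 mm black ball at its tip, 211 mm from the pivot; the pivot is 40 mm above the bench, 30 mm in front of the case. Stiff: the rod stays where it is left and takes about 6 N at the handle to swing.
- prop_grip (a point): Middle of the red round handle (20 mm thick, 80 mm long), level, square to the case front, 110 mm from the pivot along the rod and 85 mm in front of the rod. x: along the handle towards the case, the swing axis (right-hand turn raises the rod); y: along the rod, pivot to tip. Height 150 mm when upright. It may turn between the fingers; held here, a tool pointing down clears the hood.
- hood (a joint): Opening of the green hood, rad: 0 = closed, 0.70 = resting on the upright rod; it starts 0.08 to 0.14 higher. 260 mm deep, 410 mm wide, 0.9 kg, hinged at the case's far edge 140 mm above the bench. The hinge is stiff: the hood stays where it is left, and takes about 5 N to press down at the bracket.
- socket_top (a point): Centre of the pressing area (44 x 56 mm) on the flat top of the yellow socket bracket at the hood's front. With the hood at 0.70 it is level, 268 mm above the bench, straight above the upright rod, and 290 mm in front of and 128 mm above the hood's hinge. Below: an 8 mm roof and two 14 mm deep cheeks, 44 mm apart, that take the rod's ball. y: hinge axis.
- drain_lever (a joint): Bystander: short blue drain lever (75 mm), hanging down on the case front 80 mm to the right of the rod's pivot (as seen facing the case), 70 mm above the bench; leave it as it is. Joint value in rad, 0 at the start.
- bush: Bystander: dark steel flanged bush, 90 mm across, 55 mm high, loose on the bench. Origin at the centre of its underside.
- grease: Bystander: white jar with a red cap, 54 mm across, 100 mm high, loose on the bench. Origin at the centre of its underside.
- spanner: Bystander: steel spanner lying loose on the bench. Origin under its middle.

How it is judged:
On the way:
1. the prop rod stands upright while the hood is still above it (value of joint prop_rod above 1.42 rad and value of joint hood above 0.74 rad), for 0.1 s.
At the end, for the whole second after the job is handed in: The prop rod is upright (within 8 degrees of its stop), the hood rests on it with the rod's tip in the socket (hood angle 0.70 within 0.04 rad, about 12 mm at the socket), and the hood is still (value of joint prop_rod above 1.42 rad and value of joint hood between 0.66 and 0.74 rad and velocity of joint hood between -0.05 and 0.05 rad/s); the robot touches nothing.
It fails at once if the hood drops past the prop (value of joint hood below 0.6 rad).
It fails at once if the drain lever is moved (value of joint drain_lever above 0.25 rad or value of joint drain_lever below -0.25 rad).
It fails at once if a thing lying on the bench is moved (distance of any of bush, grease, spanner from where it was at the start of the episode above 0.03 m).
It also fails if it takes over 40 s, if anything falls off the work surface, if the arm or the gripper's body presses on something with over 40 N, if the wrist force passes 120 N, or if a joint passes its speed limit or range.

## Working session

There is one attempt and no reset: what is moved stays moved. The work goes in short steps, Python scripts to look and compute and a tool call to move; the robot and the scene stay as the last step left them, time stands still between calls to the robot, and variables do not carry over. Pictures are saved under pics/ and viewed, at most 10 in all, crops included, and the job is handed in when it is done.

```bash
ls; mkdir -p pics
```

Run:
```python
from plant import ctrl, viewer
import cv2,pickle
d={}
for n in("side","top"):
    c=viewer.read_camera(n);d[n]=c
    cv2.imwrite(f"pics/{n}0.png",c["pixels"][:,:,::-1])
    print(n,c["camera_matrix"],c["xyz"],c["orientation"])
pickle.dump(d,open("c0.pkl","wb"))
s=ctrl.get_state();print(s["eef_pos"],s["tcp_rot"],s["time"])
```

```text
pics
plant.py
side [[475.90576292   0.         323.14655646]
 [  0.         475.90576292 205.0569548 ]
 [  0.           0.           1.        ]] [ 1.44699588 -0.21106119  1.31657425] [ 0.75606294  0.5814313  -0.18724478 -0.2350444 ]
top [[473.6101386    0.         319.61677504]
 [  0.         473.6101386  197.46099305]
 [  0.           0.           1.        ]] [0.30656474 0.01323389 1.58083674] [ 0.71224786 -0.69454661  0.07222013 -0.07135995]
[ 0.22807806 -0.63470713  0.24873941] [ 9.85174440e-01  1.71552167e-01 -2.66514239e-05 -1.08476901e-03] 0.1
```

View pics/side0.png

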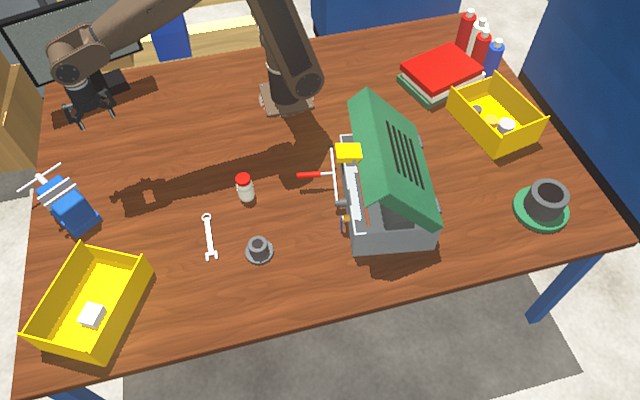

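View pics/top0.png

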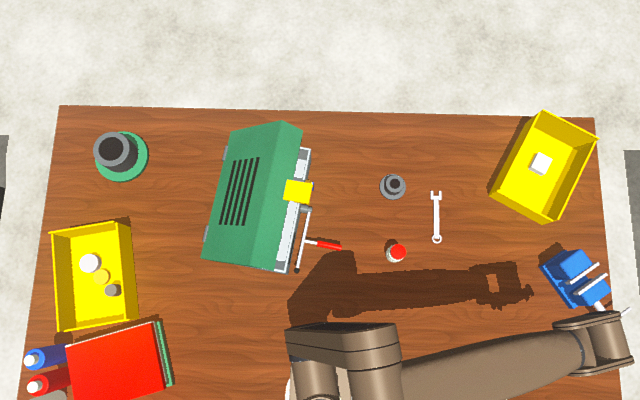

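Run:
```python
import cv2,pickle,numpy as np
d=pickle.load(open("c0.pkl","rb"))
a=d["side"]["pixels"][80:260,280:450,::-1];b=d["top"]["pixels"][110:290,190:360,::-1]
f=lambda i:cv2.resize(i,(400,424),interpolation=cv2.INTER_CUBIC)
cv2.imwrite("pics/crop0.png",np.hstack([f(a),f(b)]))
```

```text
(no output)
```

View pics/crop0.png

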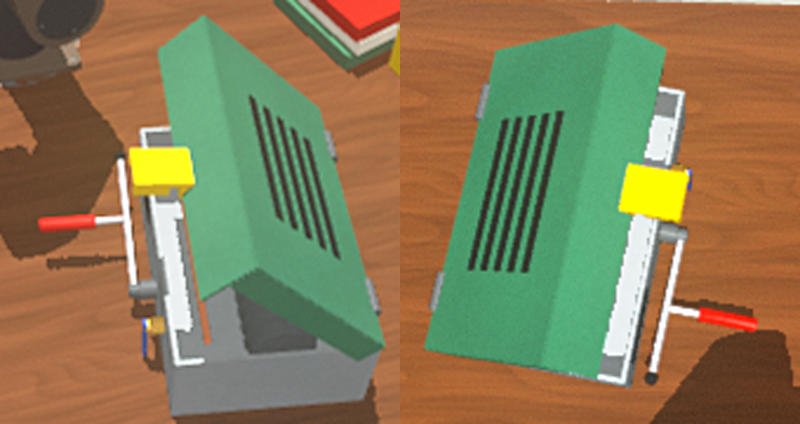

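Create h.py:
```python
import cv2,numpy as np
from scipy.spatial.transform import Rotation as R
def ray(c,p):
    v=R.from_quat(c["orientation"]).apply(np.linalg.solve(c["camera_matrix"],[p[0],p[1],1]))
    return np.array(c["xyz"]),v/np.linalg.norm(v)
def tri(c1,p1,c2,p2):
    A=np.zeros((3,3));b=np.zeros(3);rs=[ray(c1,p1),ray(c2,p2)]
    for o,v in rs:
        P=np.eye(3)-np.outer(v,v);A+=P;b+=P@o
    x=np.linalg.solve(A,b)
    return x,max(np.linalg.norm((np.eye(3)-np.outer(v,v))@(x-o)) for o,v in rs)
def blob(c,col,box):
    x0,y0,x1,y1=box;h=cv2.cvtColor(c["pixels"],cv2.COLOR_RGB2HSV)
    m=cv2.inRange(h,(22,150,90),(35,255,255)) if col=="y" else cv2.inRange(h,(0,200,120),(4,255,255))|cv2.inRange(h,(176,200,120),(180,255,255))
    k=np.zeros_like(m);k[y0:y1,x0:x1]=m[y0:y1,x0:x1]
    cs,_=cv2.findContours(k,cv2.RETR_EXTERNAL,cv2.CHAIN_APPROX_NONE)
    return max(cs,key=cv2.contourArea)
def ends(ct):
    b=cv2.boxPoints(cv2.minAreaRect(ct));i=np.linalg.norm(b[0]-b[1])>np.linalg.norm(b[1]-b[2])
    e=[(b[1]+b[2])/2,(b[3]+b[0])/2] if i else [(b[0]+b[1])/2,(b[2]+b[3])/2]
    return sorted(e,key=lambda p:p[0])
```

Run:
```python
import pickle
from h import *
d=pickle.load(open("c0.pkl","rb"));s,t=d["side"],d["top"]
es=ends(blob(s,"r",(285,160,335,190)));et=ends(blob(t,"r",(295,225,350,260)))
print(es,et)
o=tri(s,es[0],t,et[1]);i=tri(s,es[1],t,et[0]);print("outer",o,"inner",i)
print("len",np.linalg.norm(o[0]-i[0]))
print("tip",tri(s,(331.2,148),t,(296.7,270.5)))
print("joint",tri(s,(280+126/2.353,80+219/2.356),t,(190+270/2.353,110+308/2.356)))
print("pivot",tri(s,(280+133/2.353,80+288/2.356),t,(190+282/2.353,110+235/2.356)))
for n,c,b in(("s",s,(325,135,370,170)),("t",t,(275,170,320,210))):
    ct=blob(c,"y",b);print(n,cv2.approxPolyDP(ct,2.5,True).reshape(-1,2).tolist())
    x,y,w,h=cv2.boundingRect(ct);print(x,y,w,h)
    hv=cv2.cvtColor(c["pixels"],cv2.COLOR_RGB2HSV)[:,:,2];xm=x+w//2;ym=y+h//2
    print(hv[y-2:y+h+2,xm],hv[ym,x-2:x+w+2])
```

```text
[array([296. , 174.5], dtype=float32), array([319. , 174.5], dtype=float32)] [array([316.6346 , 242.82692], dtype=float32), array([340.8654 , 247.67308], dtype=float32)]
outer (array([ 0.45635997, -0.05710988,  0.07037201]), np.float64(0.0006559479333383326)) inner (array([0.47052551, 0.01961202, 0.06252565]), np.float64(0.0016024589754887646))
len 0.07841222725077096
tip (array([0.3809204 , 0.08306241, 0.07978122]), np.float64(0.0017802926277551432))
joint (array([0.47724326, 0.06308763, 0.06413713]), np.float64(0.0036856848569637654))
pivot (array([0.58191921, 0.04740478, 0.04220518]), np.float64(0.0009023286390499471))
s [[335, 143], [337, 162], [350, 162], [354, 158], [356, 163], [362, 157], [359, 143]]
335 143 28 21
[130 204 255 255 255 255 255 255 255 255 255 255 255 255 255 255 255 222
 193 197 202 190 151 140 128] [180 163 163 255 255 255 255 255 255 255 255 255 255 255 255 255 255 255
 255 255 255 255 255 255 255 255 255 255 255 180 174 180]
t [[287, 180], [283, 199], [308, 204], [311, 182]]
283 180 30 25
[149 138 145 245 255 255 255 255 255 255 255 255 255 255 255 255 255 255
 255 255 255 255 255 255 229 226 251 249 252] [178 172 182 255 255 255 255 255 255 255 255 255 255 255 255 255 255 255
 255 255 255 255 255 255 255 255 255 255 255 255 193 169 173 170]
```

Create go.py:
```python
import sys,numpy as np
from scipy.spatial.transform import Rotation as R
from plant import ctrl, viewer
# world targets -> shift in the tool axes now, and turn (rotvec in tool axes) to tool-down with y at yaw (deg)
s=ctrl.get_state();T=R.from_quat(s["tcp_rot"]);p=np.array(s["eef_pos"])
for a in sys.argv[1:]:
    v=[float(k) for k in a.split(",")]
    w=np.radians(v[3]);y=np.array([np.cos(w),np.sin(w),0]);z=np.array([0,0,-1.])
    G=R.from_matrix(np.c_[np.cross(y,z),y,z])
    print(T.inv().apply(np.array(v[:3])-p).round(4),(T.inv()*G).as_rotvec().round(4))
```

```bash
python3 go.py 0.4627,-0.0185,0.16,-10.4 0.345,-0.327,0.25,-40
```

```text
[ 0.4291 -0.5004  0.09  ] [-0.0018 -0.0014 -1.0445]
[ 0.2141 -0.2501 -0.0007] [-0.002  -0.0009 -0.5279]
```

The manual's scale: shifts go in shares of 75 cm and turns go in shares of pi rad. Converting my numbers, -0.455 m / 0.75 = -0.6067, 0.39 m / 0.75 = 0.52, -1 rad / 3.1416 = -0.3183.

Call:
{"method": "move_tool", "body": {
  "motion": [
    [[0.052,-0.0607,0,0,0,-0.0318,1],[0.104,-0.1213,0,0,0,-0.0637,1],[0.156,-0.182,0,0,0,-0.0955,1],[0.208,-0.2427,0,0,0,-0.1273,1],[0.26,-0.3033,0,0,0,-0.1592,1],[0.312,-0.364,0,0,0,-0.191,1],[0.364,-0.4247,0,0,0,-0.2228,1],[0.416,-0.4853,0,0,0,-0.2546,1],[0.468,-0.546,0,0,0,-0.2865,1],[0.52,-0.6067,0,0,0,-0.3183,1]]
  ],
  "squeeze": 40
}}

```text
time: 1.35
eef_pos: [0.4415, -0.0732, 0.2498]
tcp_rot: [0.781, 0.624, 0.0, 0.0]
contact_force: [1.9, -0.6, 0.1]
opening: 0.998
finger_force: 0.0
```

```bash
python3 go.py 0.4627,-0.0185,0.15,-10.4 0.4627,-0.0185,0.064,-10.4
```

```text
[0.058  0.0085 0.0998] [ 0.0003  0.     -0.0414]
[0.058  0.0085 0.1858] [ 0.0003  0.     -0.0414]
```

Scaled: 0.1 m / 0.75 = 0.1333, 0.08 m / 0.75 = 0.1067, -0.04 rad / 3.1416 = -0.0127.

Call:
{"method": "move_tool", "body": {
  "motion": [
    [[0.04,0.006,0.0533,0,0,-0.0127,1],[0.0773,0.0113,0.1067,0,0,-0.0127,1],[0.0773,0.0113,0.1333,0,0,-0.0127,1],[0.0773,0.0113,0.1333,0,0,-0.0127,1]]
  ],
  "squeeze": 40
}}

```text
time: 1.85
eef_pos: [0.461, -0.0198, 0.1478]
tcp_rot: [0.769, 0.639, -0.002, -0.002]
contact_force: [-0.3, -0.9, 0.3]
opening: 1.001
finger_force: 0.0
```

Run:
```python
from plant import ctrl, viewer
import cv2
from h import *
c=viewer.read_camera("wrist");cv2.imwrite("pics/w1.png",c["pixels"][:,:,::-1]);
s=ctrl.get_state();p=np.array(s["eef_pos"])
q=np.array([.4627,-.0182,.063])
v=R.from_quat(c["orientation"]).inv().apply(q-c["xyz"]);u=c["camera_matrix"]@v;print("predicted centre px",u/u[2])
```

```text
predicted centre px [324.02604513 214.25003123   1.        ]
```

View pics/w1.png

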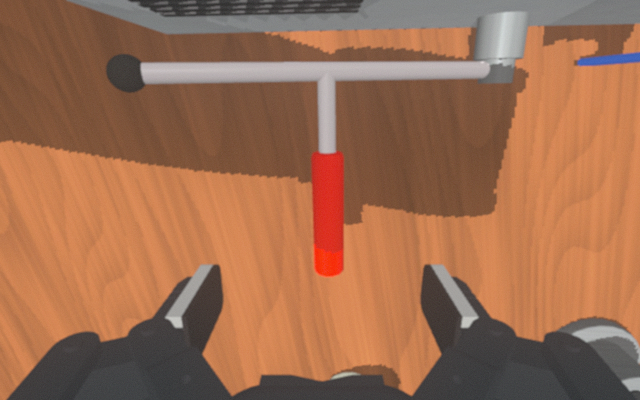

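The wrist view shows the red handle vertical at (328,213), centred between the fingers and within 4 px of the prediction. The rod's ball is at (126,73) and its pivot at (500,70). I'll go down and grip.

Scaled: 0.085 m / 0.75 = 0.1133, 0.07 m / 0.75 = 0.0933.

Call:
{"method": "move_tool", "body": {
  "motion": [
    [[0,0.0013,0.0533,0,0,0,1],[0.0013,0.0013,0.0933,0,0,0,1],[0.0013,0.0013,0.1133,0,0,0,1],[0.0013,0.0013,0.1133,0,0,0,0],[0.0013,0.0013,0.1133,0,0,0,0],[0.0013,0.0013,0.1133,0,0,0,0],[0.0013,0.0013,0.1133,0,0,0,0]]
  ],
  "squeeze": 40
}}

```text
time: 2.78
eef_pos: [0.4647, -0.02, 0.0661]
tcp_rot: [0.769, 0.639, 0.001, 0.001]
contact_force: [0.6, 0.1, 2.8]
opening: 0.221
finger_force: 38.9
```

Run:
```python
import numpy as np
from plant import ctrl, viewer
from scipy.spatial.transform import Rotation as R
s=ctrl.get_state();p=np.array(s["eef_pos"]);T=R.from_quat(s["tcp_rot"])
w=np.radians(10.4);u=np.array([np.sin(w),np.cos(w),0]);e=np.array([-np.cos(w),np.sin(w),0])
P=np.array([.5687,-.0376,.04]);z=np.array([0,0,1])
d=p-P;t0=np.arctan2(d[2],d@e);print(t0,np.hypot(d[2],d@e),d@u)
P=p-.11*(np.cos(t0)*e+np.sin(t0)*z);print(P)
for t in np.linspace(t0,1.57,11)[1:]: print(round(t,2),T.inv().apply(P+.11*(np.cos(t)*e+np.sin(t)*z)-p).round(4))
```

```text
0.24241668683170525 0.1086329008856577 -0.0014643444186028184
[ 0.56974098 -0.03927986  0.03967183]
0.38 [ 0.      0.0045 -0.0139]
0.51 [ 0.      0.0107 -0.0271]
0.64 [ 0.0001  0.0187 -0.0393]
0.77 [ 0.0001  0.0282 -0.0504]
0.91 [ 0.0001  0.0391 -0.0601]
1.04 [ 0.0002  0.0512 -0.0683]
1.17 [ 0.0002  0.0642 -0.0748]
1.3 [ 0.0003  0.078  -0.0795]
1.44 [ 0.0003  0.0923 -0.0824]
1.57 [ 0.0004  0.1069 -0.0833]
```

Scaled: 0.107 m / 0.75 = 0.1427, 0.092 m / 0.75 = 0.1227.

Call:
{"method": "move_tool", "body": {
  "motion": [
    [[0,0.006,-0.0187,0,0,0,0],[0,0.014,-0.036,0,0,0,0],[0,0.0247,-0.052,0,0,0,0],[0,0.0373,-0.0667,0,0,0,0],[0,0.052,-0.08,0,0,0,0],[0,0.068,-0.0907,0,0,0,0],[0,0.0853,-0.1,0,0,0,0],[0,0.104,-0.106,0,0,0,0],[0,0.1227,-0.11,0,0,0,0],[0,0.1427,-0.1113,0,0,0,0]]
  ],
  "squeeze": 40
}}

```text
time: 4.03
eef_pos: [0.5688, -0.0382, 0.1519]
tcp_rot: [0.769, 0.639, -0.001, -0.003]
contact_force: [-9.1, 5.4, 12.3]
opening: 0.216
finger_force: 42.1
```

```bash
python3 go.py 0.569,-0.0387,0.15,-10.4
```

```text
[-0.0005  0.0004  0.0019] [-0.0047 -0.0023 -0.0038]
```

Scaled: 0.006 m / 0.75 = 0.008, 0.003 m / 0.75 = 0.004.

Call:
{"method": "move_tool", "body": {
  "motion": [
    [[0,0.004,0.0013,0,0,0,0],[0,0.008,0.0013,0,0,0,0],[0,0.008,0.0013,0,0,0,0]]
  ],
  "squeeze": 40
}}

```text
time: 4.4
eef_pos: [0.5704, -0.0385, 0.152]
tcp_rot: [0.769, 0.639, -0.005, -0.008]
contact_force: [-25.9, 7.4, 22.8]
opening: 0.218
finger_force: 43.2
```

Run:
```python
from plant import ctrl, viewer
import cv2,pickle
from h import *
d={}
for n in("side","top"): d[n]=viewer.read_camera(n)
pickle.dump(d,open("c1.pkl","wb"))
a=d["side"]["pixels"][80:260,280:450,::-1];b=d["top"]["pixels"][110:290,190:360,::-1]
f=lambda i:cv2.resize(i,(400,424),interpolation=cv2.INTER_CUBIC)
cv2.imwrite("pics/crop1.png",np.hstack([f(a),f(b)]))
```

```text
(no output)
```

View pics/crop1.png

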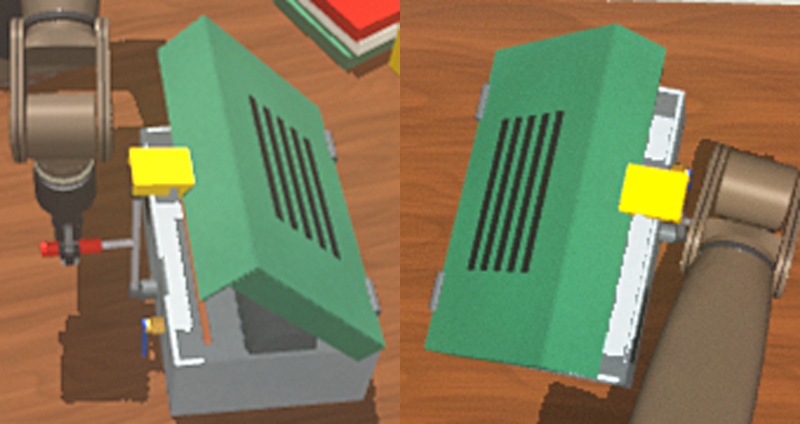

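The rod is upright and on its stop: 26 N after only 2 mm more motion. The hood is still raised, with the bracket at (161,170) in the side crop. Next I'll release, retreat up and outward, and measure the bracket and ridge.

Scaled: -0.005 m / 0.75 = -0.0067, -0.003 m / 0.75 = -0.004.

Call:
{"method": "move_tool", "body": {
  "motion": [
    [[0,-0.004,0,0,0,0,0],[0,-0.0067,0,0,0,0,0],[0,-0.0067,0,0,0,0,1],[0,-0.0067,0,0,0,0,1],[0,-0.0067,0,0,0,0,1],[0,-0.0067,0,0,0,0,1]]
  ],
  "squeeze": 40
}}

```text
time: 5.25
eef_pos: [0.5702, -0.04, 0.1474]
tcp_rot: [0.77, 0.638, -0.0, -0.0]
contact_force: [-0.5, -0.2, 0.4]
opening: 0.996
finger_force: 0.0
```

Run:
```python
import pickle
from h import *
d=pickle.load(open("c1.pkl","rb"));s,t=d["side"],d["top"]
# rod base of handle when upright etc.
L=lambda a:(280+a[0]/2.353,80+a[1]/2.356)
M=lambda a:(190+a[0]/2.353,110+a[1]/2.356)
print("ridge near",tri(s,L((206,16)),t,M((140,362))),"far",tri(s,L((258,268)),t,M((217,24))))
ct=blob(t,"y",(275,170,320,210));m=cv2.moments(ct);p=(m["m10"]/m["m00"],m["m01"]/m["m00"]);o,v=ray(t,p)
print(p,o+v*(.299-o[2])/v[2])
# top corners: side image four corners of lit top face vs top image quad
A=lambda a:(280+a[0]/2.353,80+a[1]/2.356)
for a,b in(((130,150),(220,211)),((190,149),(232,165)),((193,182),(288,171)),((136,187),(283,221))):
    print(tri(s,L(a),t,M(b)))
from plant import ctrl, viewer
print(ctrl.get_state()["eef_pos"])
```

```text
ridge near (array([0.38346339, 0.19643445, 0.32829851]), np.float64(0.00204579036064838)) far (array([0.78421015, 0.12746343, 0.32596646]), np.float64(0.00250049226603271))
(297.6332684824903, 191.48346303501947) [0.5862962 0.076275  0.299    ]
(array([0.55700011, 0.08197587, 0.29633651]), np.float64(0.03307068542225829))
(array([0.60918164, 0.1026875 , 0.33953601]), np.float64(0.003054742659624431))
(array([0.62205415, 0.07029504, 0.30301371]), np.float64(0.03566629757715553))
(array([0.56546796, 0.04766809, 0.23863621]), np.float64(0.006270888557807988))
[ 0.57016339 -0.03996844  0.14740392]
```

Run:
```python
import pickle
from h import *
d=pickle.load(open("c1.pkl","rb"));s,t=d["side"],d["top"]
L=lambda a:(280+a[0]/2.353,80+a[1]/2.356)
M=lambda a:(190+a[0]/2.353,110+a[1]/2.356)
for a,b in(((130,150),(283,221)),((190,149),(220,211)),((193,176),(232,165)),((136,174),(288,171))):
    print(tri(s,L(a),t,M(b)))
```

```bash
python3 go.py 0.562,-0.081,0.21,-10.4 0.583,0.020,0.36,-10.4
```

```text
(array([0.55396731, 0.04447749, 0.29608384]), np.float64(0.004239054879715155))
(array([0.5654471 , 0.1187485 , 0.28858053]), np.float64(0.0035149901575555324))
(array([0.61854017, 0.10552978, 0.30124098]), np.float64(0.0032338793073274238))
(array([0.60936368, 0.03813092, 0.31516568]), np.float64(0.0023777666273735922))
[-0.0418 -0.0004 -0.0626] [-0.0001 -0.     -0.0049]
[ 0.0613  0.0015 -0.2126] [-0.0001 -0.     -0.0049]
```

Scaled: -0.225 m / 0.75 = -0.3, -0.04 m / 0.75 = -0.0533.

Call:
{"method": "move_tool", "body": {
  "motion": [
    [[-0.0133,0,-0.0533,0,0,0,1],[-0.0133,0,-0.12,0,0,0,1],[-0.0133,0,-0.1933,0,0,0,0],[0,0,-0.2667,0,0,0,0],[0.0533,0,-0.3,0,0,0,0],[0.1267,0,-0.3,0,0,0,0],[0.1307,0,-0.2867,0,0,0,0],[0.1307,0,-0.2667,0,0,0,0],[0.1307,0,-0.26,0,0,0,0]]
  ],
  "squeeze": 40
}}

```text
time: 6.38
eef_pos: [0.5873, 0.0555, 0.3396]
tcp_rot: [0.77, 0.638, -0.002, -0.001]
contact_force: [0.7, -0.6, -0.3]
opening: 0.001
finger_force: 0.0
```

```bash
python3 go.py 0.5875,0.058,0.323,-10.4 0.585,0.0443,0.287,-10.4
```

Run:
```python
from plant import ctrl, viewer
import cv2
from h import *
a=viewer.read_camera("side")["pixels"][80:260,280:450,::-1];b=viewer.read_camera("wrist")["pixels"][:,:,::-1]
cv2.imwrite("pics/p2.png",np.hstack([cv2.resize(a,(400,400)),cv2.resize(b,(400,400))]))
```

```text
[ 0.0025 -0.0002  0.0166] [-0.0044  0.0009 -0.0059]
[-0.0113  0.0001  0.0526] [-0.0044  0.0009 -0.0059]
```

View pics/p2.png

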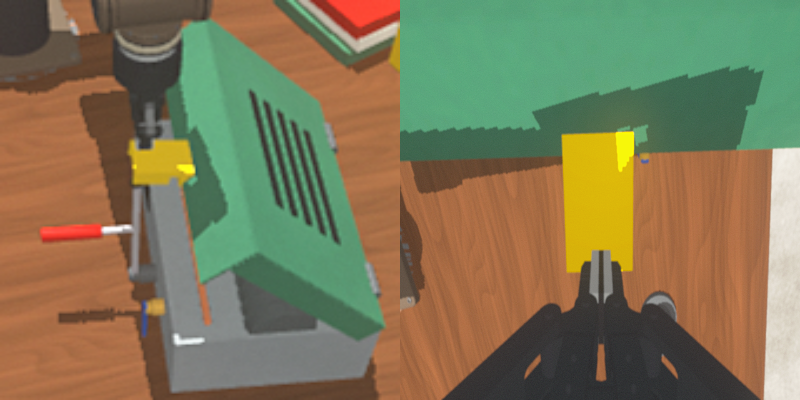

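The fingertips are over the front part of the yellow bracket, at (600,262) in the right-hand half. The rod is still upright. I'll press down along the arc.

Scaled: 0.04 m / 0.75 = 0.0533, 0.034 m / 0.75 = 0.0453.

Call:
{"method": "move_tool", "body": {
  "motion": [
    [[0.004,0,0.0133,0,0,0,0],[0.0027,0,0.0267,0,0,0,0],[-0.0013,0,0.036,0,0,0,0],[-0.0053,0,0.0453,0,0,0,0],[-0.008,0,0.0533,0,0,0,0],[-0.008,0,0.0533,0,0,0,0]]
  ],
  "squeeze": 40
}}

```text
time: 7.22
eef_pos: [0.5871, 0.0499, 0.3024]
tcp_rot: [0.77, 0.638, -0.0, 0.001]
contact_force: [-0.2, -1.8, 2.2]
opening: 0.004
finger_force: 1.1
```

```bash
python3 go.py 0.585,0.0443,0.287,-10.4
```

```text
[-0.0058 -0.001   0.0154] [ 0.0006  0.001  -0.005 ]
```

Scaled: 0.013 m / 0.75 = 0.0173, 0.01 m / 0.75 = 0.0133.

Call:
{"method": "move_tool", "body": {
  "motion": [
    [[-0.0027,0,0.0067,0,0,0,0],[-0.0053,0,0.0133,0,0,0,0],[-0.0067,0,0.0173,0,0,0,0],[-0.0067,0,0.0173,0,0,0,0]]
  ]
}}

```text
time: 7.72
eef_pos: [0.5864, 0.0449, 0.29]
tcp_rot: [0.77, 0.638, -0.0, 0.001]
contact_force: [-0.4, -2.1, 3.7]
opening: -0.001
finger_force: 1.9
```

Call:
{"method": "move_tool", "body": {
  "motion": [
    [[0,0,0.004,0,0,0,0],[0,0,0.004,0,0,0,0]]
  ]
}}

```text
time: 7.98
eef_pos: [0.5866, 0.045, 0.2872]
tcp_rot: [0.77, 0.638, 0.0, 0.001]
contact_force: [-1.3, -3.8, 4.2]
opening: -0.002
finger_force: 2.3
```

Scaled: 0.002 m / 0.75 = 0.0027, 0.001 m / 0.75 = 0.0013.

Call:
{"method": "move_tool", "body": {
  "motion": [
    [[0,0,0.0013,0,0,0,0],[0,0,0.0027,0,0,0,0],[0,0,0.0027,0,0,0,0]]
  ]
}}

```text
time: 8.35
eef_pos: [0.5866, 0.0448, 0.2865]
tcp_rot: [0.77, 0.638, 0.0, 0.002]
contact_force: [-2.6, -4.4, 8.6]
opening: -0.005
finger_force: 4.1
```

Call:
{"method": "move_tool", "body": {
  "motion": [
    [[0,0,0.0027,0,0,0,0],[0,0,0.0027,0,0,0,0]]
  ]
}}

```text
time: 8.6
eef_pos: [0.5866, 0.0448, 0.2862]
tcp_rot: [0.77, 0.638, 0.0, 0.002]
contact_force: [-4.7, -4.5, 12.5]
opening: 0.001
finger_force: 6.6
```

The force rises sharply with almost no further travel, and the top is at 267 mm, so the hood is resting on the rod. I'll lift clear.

Scaled: -0.22 m / 0.75 = -0.2933, -0.17 m / 0.75 = -0.2267.

Call:
{"method": "move_tool", "body": {
  "motion": [
    [[0,0,-0.0067,0,0,0,0],[0,0,-0.0267,0,0,0,0],[0,0,-0.08,0,0,0,0],[0,0,-0.1467,0,0,0,0],[-0.0667,0,-0.1733,0,0,0,0],[-0.1467,0,-0.1733,0,0,0,0],[-0.2267,0,-0.1733,0,0,0,0],[-0.2933,0,-0.1733,0,0,0,0],[-0.2933,0,-0.1733,0,0,0,0]]
  ]
}}

```text
time: 9.72
eef_pos: [0.5449, -0.173, 0.4119]
tcp_rot: [0.771, 0.637, -0.0, -0.001]
contact_force: [-0.3, -0.1, -0.2]
opening: -0.002
finger_force: 0.0
```

Run:
```python
from plant import ctrl, viewer
import cv2
from h import *
a=viewer.read_camera("side")["pixels"];b=viewer.read_camera("top")["pixels"]
f=lambda i:cv2.resize(i[:,:,::-1],(400,424),interpolation=cv2.INTER_CUBIC)
cv2.imwrite("pics/p3.png",np.hstack([f(a[80:260,280:450]),f(b[110:290,190:360])]))
```

```text
(no output)
```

View pics/p3.png

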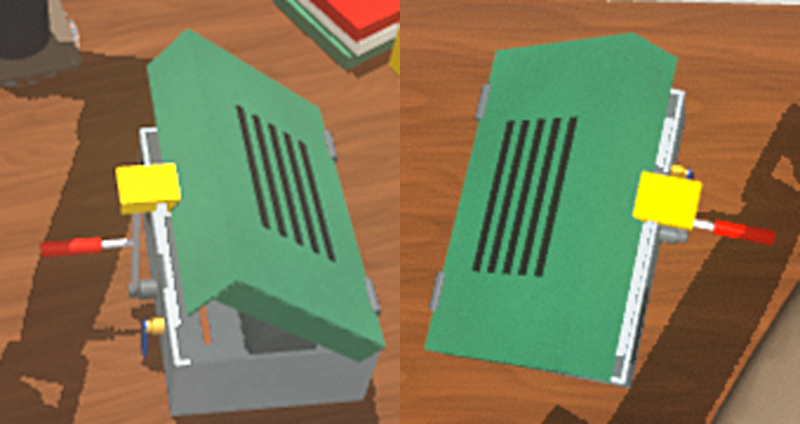

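The hood is down on the upright rod, with the bracket at (148,186) in the side crop. The handle is at (85,246), unchanged since I released it, the drain lever looks unmoved and the arm is clear.

```bash
python3 -c "
from plant import ctrl, viewer
print(ctrl.sign_off())"
```

```text
the job is handed in; nothing more can be done
None
```

I swung the prop rod upright to its stop, pressed the hood down until it rested on the rod, moved the arm clear and handed the job in at about 10 s; the sign-off returned no verdict.

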